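# Set the light gap on the gauge bar and hold the long cell in the beam

### The job

Slide the receiver block along its rail until the gauge bar lying on the rail is pressed snugly between it and the lamp block, and leave the gap set so. Then grip the longest glass cell in the rack by its two frosted long sides only, never touching its clear end windows with the fingers, lift it out and hold it upright and still in the light path, centred between lamp and receiver at lens height with its clear windows facing the two lenses. Finish while holding it there, the cell touching nothing but the fingers, and leave the other cells, the dish and the jar where they are.

Things in the scene. Friction and masses are not known exactly. Their poses are not given: they have to be found in the camera images.
- fixture: Grey base plate, fixed, 80 (x) x 255 (y) x 22 mm high, carrying two white blocks with a lens each. Origin on the work surface (underside) directly below the middle of the light path; the light path runs along its y axis. The plate spans y = -155 to +100 mm. Two steel lips 6 mm high along y (inner faces at x = +-14 mm) guide the gauge bar.
- lamp: White lamp block, fixed on the plate's +y end, 52 mm wide (x), 65 mm long (y), inner flat face at y = +30 mm of the fixture, top 108 mm above the work surface. Lens centre 85 mm above the work surface. Origin coincides with that of the fixture.
- receiver (a joint): White receiver block on the plate's -y side, 52 mm wide (x), 48 mm long (y), top 108 mm above the work surface, lens like the lamp's. It slides along the fixture's y. Value in m: 0 = its inner face is 60 mm from the lamp's (exactly the length of the gauge bar), growing as it moves away from the lamp (towards -y of the fixture); it starts 0.03 to 0.05 open. Sliding friction about 1 N; it stays where it is left.
- receiver_grip (a point): Point in the middle of the black thumb fin on top of the receiver, 128 mm above the work surface. The fin is 30 (x) x 12 (y) mm and rises from the block's top at 108 mm to 140 mm; it can be pinched from above or the block pushed. The fin's centre lies 30 mm behind the receiver's inner face.
- path_mid (a point): Middle of the light path, at lens height: 85 mm above the work surface, over the fixture's origin, 30 mm from the lamp's face. Axes as the fixture's: y along the light, z up.
- gauge: Brass gauge bar, loose, 24 (x) x 60 (y) x 12 mm, 130 g, lying on the plate (22 mm above the work surface) between the lips and between the two blocks, along the fixture's y, with play at both ends at the start. Origin at the centre of its underside, long axis y. The receiver pushes it against the lamp's face.
- rack: Black plastic rack, fixed, 178 (x) x 42 (y) x 16 mm high, with three slots in a row along its x, 58 mm apart, each 44.5 x 20.5 mm and 10 mm deep (slot floor 6 mm above the work surface). Origin at the centre of the underside. One cell stands in each slot, in any order.
- long_cell: The longest of three open-topped glass cells: 42 (x) x 18 (y) x 50 mm high, about 40 to 60 g. Its two long sides (facing +-y, whitish) are frosted and are the faces to grip, 18 mm apart; its two ends (facing +-x) are clear windows. It stands 10 mm deep in its slot, 40 mm of it free. Origin at the centre of its underside, z up. Either end may face the lamp.
- cell_mid (a point): Centre of the long cell, 25 mm above its underside.
- long_cell_window_a: Clear end window of the long cell at its +x end, 12.6 mm wide, 49.5 mm high, 2.6 mm thick, between the frosted sides; not to be touched by the fingers. Origin coincides with the long cell's.
- long_cell_window_b: The same at the long cell's -x end. Origin coincides with the long cell's.
- middle_cell: Bystander: a like cell 28 (x) x 18 (y) x 50 mm, in another slot. Origin at the centre of its underside.
- square_cell: Bystander: a like cell 18 x 18 x 50 mm, in another slot. Origin at the centre of its underside.
- dish: Bystander: closed clear culture dish, 90 mm across, 17 mm high. Origin at the centre of its underside.
- jar: Bystander: glass jar with a steel cap, 64 mm across, 95 mm high. Origin at the centre of its underside.
There are look-alikes about, which are no part of the job. Leave any purple look-alike of the long_cell alone.

How it is judged:
On the way, in this order (a step that is already met when the one before it is completed fails the run):
1. the gauge bar is pressed between receiver and lamp (contact force between receiver and gauge above 1 N and contact force between gauge and lamp above 1 N), for 0.05 s.
2. the long cell is lifted out of the rack in the fingers (value of joint receiver between -0.002 and 0.002 m and y of gauge in the frame of path_mid between -0.003 and 0.003 m and contact force between the fingers and long_cell above 1 N and height (world z) of long_cell above 0.03 m), for 0.1 s.
At the end, for the whole second after the job is handed in: Receiver within 2 mm of shut on the gauge bar, bar within 3 mm of home; fingers hold the long cell, its centre within 5 mm sideways, 7 mm along, 9 mm in height of the path middle, upright and in line within 0.14 rad, still, touching neither fixture, bar nor rack (value of joint receiver between -0.002 and 0.002 m and y of gauge in the frame of path_mid between -0.003 and 0.003 m and contact force between the fingers and long_cell above 1 N and x of cell_mid in the frame of path_mid between -0.005 and 0.005 m and y of cell_mid in the frame of path_mid between -0.007 and 0.007 m and z of cell_mid in the frame of path_mid between -0.009 and 0.009 m and angle between the x axis of long_cell and the y axis of path_mid, either way round below 0.14 rad and angle between long_cell's own z axis and vertical below 0.14 rad and linear speed of long_cell below 0.02 m/s and contact force between long_cell and fixture below 0.05 N and contact force between long_cell and gauge below 0.05 N and contact force between long_cell and rack below 0.05 N); the arm keeps its last pose, push and grip.
It fails at once if the fingers touch a clear end window of the long cell (contact force between the fingers and long_cell_window_a above 0.3 N or contact force between the fingers and long_cell_window_b above 0.3 N).
It fails at once if another cell, the dish or the jar is moved more than 15 to 20 mm (distance of any of middle_cell, square_cell from where it was at the start of the episode above 0.015 m or distance of any of dish, jar from where it was at the start of the episode above 0.02 m).
It also fails if it takes over 51 s, if anything falls off the work surface, if the arm or the gripper's body presses on something with over 40 N, if the wrist force passes 120 N, or if a joint passes its speed limit or range.

### The arm

A 6-joint arm with a two-finger parallel gripper is mounted at the origin on the work surface. World frame = base frame: x ahead of the robot, y to its left, z up, the work surface at z = 0. Lengths are in m, angles in rad, forces in N, time in s.
With the tool pointing down it reaches from about 0.3 to 0.875 m from the base axis. Payload 4.2 kg.
Tool frame: the origin (TCP) lies on the front face of the gripper's body, between the roots of the fingers; the fingertips stand 73 mm ahead of it and the grasp point (between the pads) lies 54 mm ahead of it; z points along the fingers, y is the line along which they close (so a half turn about z gives the same grasp; the last joint's range is limited). The gripper opens to 85 mm and grips with 20 to 120 N. Pads are 22 mm wide; open, the fingers measure 114 mm over their backs; the gripper's body (76 mm by 85 mm) begins 54 mm behind the grasp point. The pads swing forward as they close: fully open they stand 13 mm farther back than shut.
Start: joints at [-1.165, 0.32, 1.565, -0, 1.257, -0.02], TCP at [0.238, -0.524, 0.304] pointing down, gripper open.
Joint ranges: [-3.11, 3.11], [-0.84, 2.01], [0.21, 2.61], [-1.34, 4.49], [0.05, 2.63], [-2.56, 2.56]. Speed limits (rad/s): [2.57, 2.57, 3.14, 3.14, 3.14, 3.14].

### API

Orientations are given as a unit quaternion [w, x, y, z].
In Python, from station import manip, optics gives the robot as it stands. The module is installed in compiled form; this text tells all that it offers.
- The arm moves only by the tool move_arm, never from a script. Its argument "commands" is a list of rows, each an object with "fingers": the finger opening in cm, from 0 to 8.54; "linear": the shift along the tool's x, y, z in cm, a list of three; "rot": the turn, a rotation vector about the tool's x, y, z in degrees, a list of three. In form: [{"fingers": fingers, "linear": [tx, ty, tz], "rot": [ax, ay, az]}, ...]. A call has 1 to 20 rows; each row shifts and turns the commanded pose from where the row before left it, along the tool's axes as they then stand; what a row does not reach is not made up. A row lasts 1/8 s, in which the tool goes at most 62.5 mm and 10.7 degrees, less where a joint would pass 70% of its speed; a pose out of reach is approached as far as the arm can. A call is refused whole if a number of a shift passes 6.25 or a number of a turn 10.7, either way. A call with a gripper value outside its range is refused whole. The fingers move at their own pace and stop on an object; "force" is the grip in N (left out, the last holds). Time passes only in rows, so rows that do not move let the fingers close. It gives the time, the measured TCP pose, the force, the opening and the grip force at its end, in the units of the state.
- manip.sense(): the state, without advancing time (a new reading comes with each control period).
- optics.read_camera(name): name is "scene" or "side" or "wrist"; returns a dict with "frame" (400x640x3 uint8, red, green, blue), "z_map" (400x640 float32, m along the optical axis (not along the pixel's ray), 0 where there is no reading), "fovy" (degrees; the focal length in pixels is half the picture's height over the tangent of half this angle, whatever the lens; pixels are square), "cx", "cy" (the principal point, pixels), "R" (3x3) and "t" (3): a world point X has camera coordinates R X + t; the wrist camera has in their place "T_tool_cam" (4x4, takes a point from camera to tool coordinates, whose origin is the TCP and whose axes are the flange's). Camera axes: x right, y down, z forward; pixel columns grow to the right and rows downward; lengths in m; the calibration is good to about 2 mm. A picture is of the moment at which its call begins: read the wrist's pose just before it.
- manip.close_job(): hands the job in; it is judged then, once.
The state is a dict: "time": time; "qpos": joint angles; "dq": joint speeds; "tau": joint torques, N m; "ee_pos": TCP position; "eef_rot": TCP orientation; "ft_force": force on the tool from outside, world axes, zero at the start; "moment": the same for the moment, N m; "gripper_width": finger opening in m; "grip_force": force on a finger pad.
Only numpy, scipy, OpenCV 4.12 (cv2) and the standard library are available. Lean on these libraries where they do the work, as an engineer would, in place of code of your own. Each camera call takes 0.05 s, during which the arm holds its last target. There are 200 camera calls.

## Working session

There is one attempt and no reset: what is moved stays moved. The work goes in short steps, Python scripts to look and compute and a tool call to move; the robot and the scene stay as the last step left them, time stands still between calls to the robot, and variables do not carry over. Pictures are saved under pics/ and viewed, at most 10 in all, crops included, and the job is handed in when it is done.

Besides the shell and the picture viewer there is one more tool, called after ">>>" as a command line: name --argument value ..., lists and objects as JSON in quotes. move_arm: Moves the arm, as the interface text tells. Its arguments: {"type":"object","properties":{"commands":{"type":"array","items":{"type":"object","properties":{"fingers":{"type":"number"},"linear":{"type":"array","items":{"type":"number"}},"rot":{"type":"array","items":{"type":"number"}}}}},"force":{"type":"number"}},"required":["commands"]}

```bash
mkdir -p pics; cat > h.py <<'E'
import numpy as np, cv2
from scipy.spatial.transform import Rotation as Ro
from station import manip, optics
def cam(n):
    s=manip.sense(); c=optics.read_camera(n)
    f=200/np.tan(np.radians(c["fovy"])/2)
    v,u=np.mgrid[0:400,0:640]; z=c["z_map"]
    P=np.stack([(u-c["cx"])/f*z,(v-c["cy"])/f*z,z],-1)
    if "R" in c: P=(P-c["t"])@c["R"]
    else:
        T=c["T_tool_cam"]; q=s["eef_rot"]
        P=(P@T[:3,:3].T+T[:3,3])@Ro.from_quat([q[1],q[2],q[3],q[0]]).as_matrix().T+s["ee_pos"]
    P[z==0]=np.nan
    return c["frame"],P,c
def save(n,im): cv2.imwrite("pics/"+n,im[...,::-1])
E
python3 - <<'E'
from h import *
a,P,c=cam("scene"); b,Q,d=cam("side")
np.savez("0.npz",a=a,P=P,b=b,Q=Q)
save("scene0.png",a); save("side0.png",b)
print(manip.sense()); print(-c["R"].T@c["t"],-d["R"].T@d["t"])
E
```

```text
{'time': 0.1, 'qpos': array([-1.16498163e+00,  3.20254902e-01,  1.56552858e+00,  1.27945940e-05,
        1.25738406e+00, -2.00349716e-02]), 'dq': array([-0.0009286 , -0.00259888, -0.00214596, -0.00042396, -0.00053474,
       -0.00071632]), 'tau': array([ 1.45053950e-04, -4.16409051e+01, -2.34704161e+01,  4.53366863e-05,
        4.89332888e-03,  1.51474694e-05]), 'ee_pos': array([ 0.23739949, -0.52338455,  0.30316181]), 'eef_rot': array([-7.74003471e-04,  9.77417136e-01,  2.11317584e-01, -1.44977935e-04]), 'ft_force': array([ 0.03185567, -0.05289563,  0.28052883]), 'moment': array([-0.03668446,  0.00093443, -0.00747079]), 'grip_force': 0.0, 'gripper_width': 0.08528924345300103}
[1.00777694 0.25536721 0.88254808] [ 0.0715382  -0.99668216  0.81291958]
```

View pics/scene0.png

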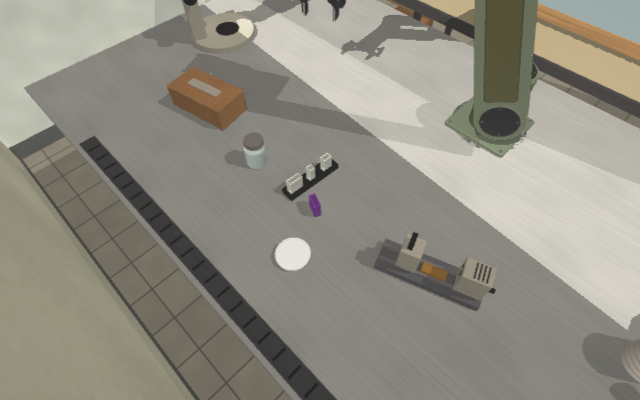

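View pics/side0.png

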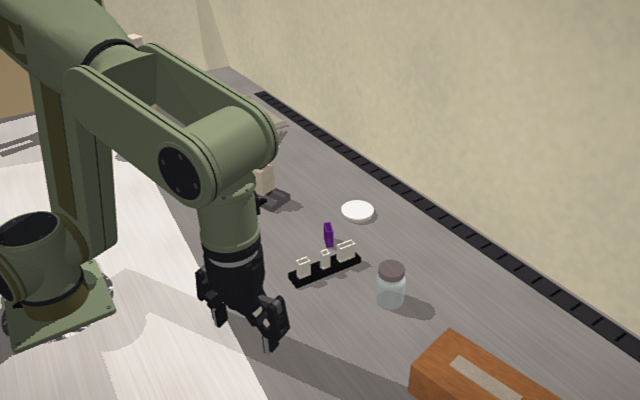

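The scene view shows the fixture around (435,272), with the receiver's black fin at (412,242), the brass bar at (434,271) and the lamp at (476,277). The rack is at (310,178), with the largest cell probably at (294,184). The jar is at (255,150), the dish at (293,254) and the purple look-alike at (315,205). In the side view the arm hides the fixture.

```bash
python3 - <<'E'
from h import *
D=np.load("0.npz");a,P,b,Q=[D[k] for k in"aPbQ"]
def rect(n,m,X):
    p=X[m]; (c,s,an)=cv2.minAreaRect((p[:,:2]*1000).astype(np.float32)); print(n,m.sum(),np.round(c,1),np.round(s,1),round(an,1),"z",np.round(np.percentile(p[:,2],[5,50,95]),4), "med",np.round(np.median(p[:,:2],0),4))
def box(u0,v0,u1,v1):
    m=np.zeros((400,640),bool); m[v0:v1,u0:u1]=1; return m
for u,v in [(412,242),(410,250),(434,271),(476,270),(310,186),(294,179),(311,168),(325,158),(255,140),(293,254),(315,205)]: print((u,v),np.round(P[v,u],3),a[v,u])
z=P[...,2]
F=box(370,225,500,312)
hsv=cv2.cvtColor(a,cv2.COLOR_RGB2HSV)
rect("tops",F&(abs(z-.108)<.004)&(box(370,225,440,300)),P)
rect("lamp",F&(abs(z-.108)<.004)&(box(450,225,500,300)),P)
rect("fin",F&(z>.13),P)
rect("gauge",F&(hsv[...,1]>140)&(hsv[...,0]<25)&(z>.025)&(z<.04),P)
rect("plate",F&(abs(z-.022)<.004),P)
R=box(275,145,345,202)
rect("rack",R&(abs(z-.016)<.004)&(a.max(-1)<70),P)
for n,bx in dict(c1=(284,170,303,196),c2=(304,160,317,182),c3=(318,150,335,172)).items():
    rect(n,box(*bx)&(z>.05)&(z<.062),P)
R2=box(280,230,370,290)
rect("rackside",R2&(abs(Q[...,2]-.016)<.004)&(b.max(-1)<70),Q)
save("rk.png",np.hstack([cv2.resize(a[140:220,265:345],(400,400),interpolation=2),cv2.resize(b[215:295,285:365],(400,400),interpolation=2)]))
E
```

```text
(412, 242) [0.594 0.115 0.142] [42 41 39]
(410, 250) [0.593 0.118 0.107] [105 102  90]
(434, 271) [0.56  0.179 0.036] [123  92  49]
(476, 270) [0.534 0.249 0.111] [59 58 54]
(310, 186) [ 0.579 -0.222  0.01 ] [45 45 43]
(294, 179) [ 0.61  -0.252  0.044] [151 149 136]
(311, 168) [ 0.547 -0.25   0.038] [152 153 142]
(325, 158) [ 0.496 -0.245  0.043] [151 149 137]
(255, 140) [ 0.617 -0.399  0.094] [115 107 103]
(293, 254) [ 0.758 -0.099  0.015] [230 228 220]
(315, 205) [ 0.61  -0.171  0.001] [109  60 129]
tops 354 [579.2 117.2] [52.  47.3] 19.5 z [0.1047 0.1074 0.1095] med [0.5823 0.1218]
lamp 676 [529.8 256.2] [52.9 65.3] 18.7 z [0.105  0.1075 0.1101] med [0.532 0.257]
fin 76 [581.3 111.5] [30.2 11.9] 18.6 z [0.134  0.1391 0.1419] med [0.5829 0.1122]
gauge 238 [558.  177.8] [24.3 57.1] 19.0 z [0.0297 0.0333 0.036 ] med [0.559  0.1788]
plate 1592 [559.8 171.5] [ 81.9 254.7] 19.3 z [0.0191 0.0215 0.0247] med [0.5754 0.1656]
rack 328 [ 557.  -241.7] [ 43.6 178.3] 86.0 z [0.0126 0.0156 0.0184] med [ 0.564  -0.2292]
c1 65 [ 614.4 -245.5] [20.  42.4] 87.0 z [0.0505 0.0545 0.0574] med [ 0.6146 -0.2465]
c2 36 [ 556.2 -242. ] [19.2 18.3] 82.4 z [0.0506 0.0546 0.0575] med [ 0.5572 -0.2435]
c3 49 [ 498.9 -237.9] [19.1 27.5] 84.0 z [0.0501 0.0544 0.0575] med [ 0.5005 -0.2377]
rackside 481 [ 557.8 -247.3] [ 46. 178.] 86.1 z [0.0128 0.0163 0.0189] med [ 0.5416 -0.2596]
```

View pics/rk.png

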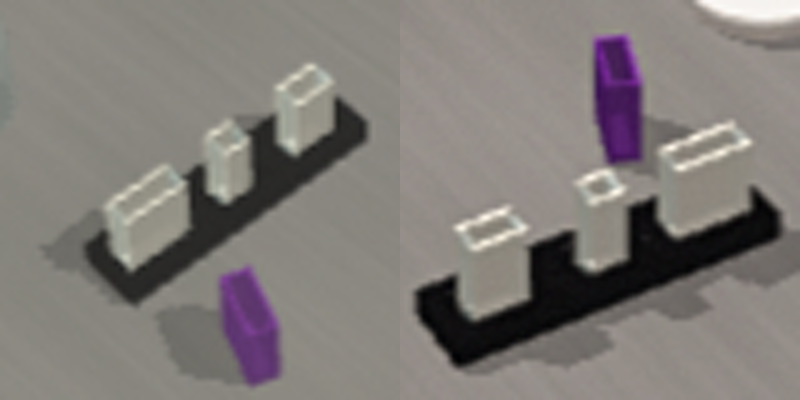

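```bash
cat >> h.py <<'E'
def plan(x,y,z,yaw):
    s=manip.sense(); q=s["eef_rot"]; R=Ro.from_quat([q[1],q[2],q[3],q[0]]).as_matrix()
    a=np.radians(yaw); T=np.array([[np.cos(a),np.sin(a),0],[np.sin(a),-np.cos(a),0],[0,0,-1]])
    print("t",s["time"],"pos",np.round(s["ee_pos"],4),"yaw",np.round(np.degrees(np.arctan2(R[1,0],R[0,0])),2),"F",np.round(s["ft_force"],1),"w",s["gripper_width"],s["grip_force"])
    print("rot first (deg)",np.round(np.degrees(Ro.from_matrix(R.T@T).as_rotvec()),2),"then shift cm",np.round(T.T@(np.array([x,y,z])-s["ee_pos"])*100,2))
E
python3 - <<'E'
from h import *
plan(.5808,.1115,.26,19.2)
print(optics.read_camera("wrist")["T_tool_cam"])
E
```

```text
t 0.1 pos [ 0.2374 -0.5234  0.3032] yaw 24.4 F [ 0.  -0.1  0.3] w 0.08528924345300103 0.0
rot first (deg) [-0.09  0.    5.2 ] then shift cm [ 53.31 -48.66   4.32]
[[ 9.73303139e-04 -9.61117788e-01 -2.76137014e-01  7.01046957e-02]
 [ 9.99999409e-01  8.01468059e-04  7.35132726e-04 -1.00118015e-03]
 [-4.85234143e-04 -2.76137566e-01  9.61118000e-01 -7.00066489e-02]
 [ 0.00000000e+00  0.00000000e+00  0.00000000e+00  1.00000000e+00]]
```

>>> move_arm --commands '[{"fingers": 8.5, "linear": [0, 0, 0], "rot": [0, 0, 5.2]}, {"fingers": 8.5, "linear": [3, -2.7, 0.2], "rot": [0, 0, 0]}, {"fingers": 8.5, "linear": [3, -2.7, 0.2], "rot": [0, 0, 0]}, {"fingers": 8.5, "linear": [3, -2.7, 0.2], "rot": [0, 0, 0]}, {"fingers": 8.5, "linear": [3, -2.7, 0.2], "rot": [0, 0, 0]}, {"fingers": 8.5, "linear": [3, -2.7, 0.2], "rot": [0, 0, 0]}, {"fingers": 8.5, "linear": [3, -2.7, 0.2], "rot": [0, 0, 0]}, {"fingers": 8.5, "linear": [3, -2.7, 0.2], "rot": [0, 0, 0]}, {"fingers": 8.5, "linear": [3, -2.7, 0.2], "rot": [0, 0, 0]}, {"fingers": 8.5, "linear": [3, -2.7, 0.2], "rot": [0, 0, 0]}, {"fingers": 8.5, "linear": [3, -2.7, 0.2], "rot": [0, 0, 0]}, {"fingers": 8.5, "linear": [3, -2.7, 0.2], "rot": [0, 0, 0]}, {"fingers": 8.5, "linear": [3, -2.7, 0.2], "rot": [0, 0, 0]}, {"fingers": 8.5, "linear": [3, -2.7, 0.2], "rot": [0, 0, 0]}, {"fingers": 8.5, "linear": [3, -2.7, 0.2], "rot": [0, 0, 0]}, {"fingers": 8.5, "linear": [3, -2.7, 0.2], "rot": [0, 0, 0]}, {"fingers": 8.5, "linear": [3, -2.7, 0.2], "rot": [0, 0, 0]}, {"fingers": 8.5, "linear": [2.6, -2.7, 0.2], "rot": [0, 0, 0]}, {"fingers": 8.5, "linear": [2.6, -2.7, 0.2], "rot": [0, 0, 0]}, {"fingers": 8.5, "linear": [0, 0, 0], "rot": [0, 0, 0]}]' --force 30

```text
time: 2.65
ee_pos: [0.5807, 0.1122, 0.267]
eef_rot: [-0.0, 0.986, 0.168, -0.0]
ft_force: [-0.5, -1.6, 0.8]
gripper_width: 0.085
grip_force: 0.0
```

```bash
python3 - <<'E'
from h import *
plan(.581,.1113,.186,19.2)
a,P,c=cam("wrist"); save("w1.png",a)
z=P[...,2]
for n,m in dict(fin=(z>.132)&(z<.15)&(a.max(-1)<90),tops=abs(z-.108)<.004).items():
    nl,L,st,_=cv2.connectedComponentsWithStats(m.astype(np.uint8))
    for i in range(1,nl):
        if st[i,4]>300:
            p=P[L==i]; print(n,st[i],[np.round(k,1) for k in cv2.minAreaRect((p[:,:2]*1000).astype(np.float32))],np.median(p[:,2]))
E
```

```text
t 2.65 pos [0.5807 0.1122 0.267 ] yaw 19.36 F [-0.5 -1.6  0.8] w 0.0850269025546196 0.0
rot first (deg) [-0.02  0.04  0.16] then shift cm [0.  0.1 8.1]
fin [314 192  17  43 690] [array([581.2, 110.9]), array([29.3, 11.2]), np.float64(19.2)] 0.13991480875103474
tops [  80  169   93   63 5235] [array([529.7, 255.6]), array([51.6, 65.7]), np.float64(19.5)] 0.1080499830754452
tops [ 283  169   62   63 2998] [array([578.7, 116.5]), array([51.4, 48. ]), np.float64(19.5)] 0.10795066597859296
```

View pics/w1.png

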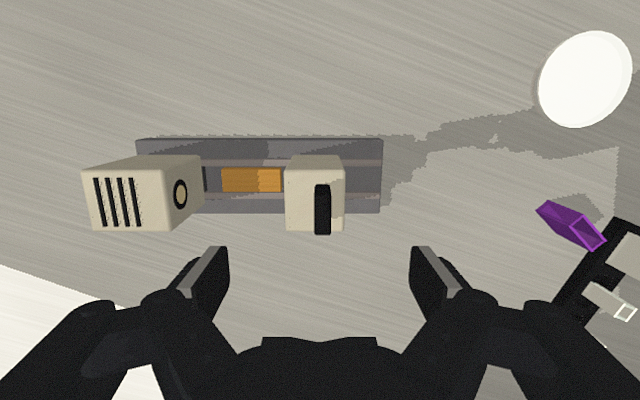

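The wrist view confirms the fin at (322,209), between the open fingers, and gives the receiver as about 31 mm open. I'll descend and pinch the fin.

>>> move_arm --commands '[{"fingers": 8.5, "linear": [0, 0.1, 2.0], "rot": [0, 0, 0]}, {"fingers": 8.5, "linear": [0, 0, 2.5], "rot": [0, 0, 0]}, {"fingers": 8.5, "linear": [0, 0, 2.0], "rot": [0, 0, 0]}, {"fingers": 8.5, "linear": [0, 0, 1.5], "rot": [0, 0, 0]}, {"fingers": 1.0, "linear": [0, 0, 0], "rot": [0, 0, 0]}, {"fingers": 1.0, "linear": [0, 0, 0], "rot": [0, 0, 0]}, {"fingers": 1.0, "linear": [0, 0, 0], "rot": [0, 0, 0]}, {"fingers": 1.0, "linear": [0, 0, 0], "rot": [0, 0, 0]}, {"fingers": 1.0, "linear": [0, 0, 0], "rot": [0, 0, 0]}, {"fingers": 1.0, "linear": [0, 0, 0], "rot": [0, 0, 0]}, {"fingers": 1.0, "linear": [0, 0, 0], "rot": [0, 0, 0]}, {"fingers": 1.0, "linear": [0, 0, 0], "rot": [0, 0, 0]}]' --force 30

```text
time: 4.2
ee_pos: [0.5807, 0.1094, 0.1886]
eef_rot: [0.0, 0.986, 0.167, 0.001]
ft_force: [-0.4, 0.4, 4.8]
gripper_width: 0.0117
grip_force: 30.6
```

>>> move_arm --commands '[{"fingers": 1.0, "linear": [0, -0.5, 0], "rot": [0, 0, 0]}, {"fingers": 1.0, "linear": [0, -0.5, 0], "rot": [0, 0, 0]}, {"fingers": 1.0, "linear": [0, -0.5, 0], "rot": [0, 0, 0]}, {"fingers": 1.0, "linear": [0, -0.5, 0], "rot": [0, 0, 0]}, {"fingers": 1.0, "linear": [0, -0.4, 0], "rot": [0, 0, 0]}, {"fingers": 1.0, "linear": [0, -0.3, 0], "rot": [0, 0, 0]}, {"fingers": 1.0, "linear": [0, 0, 0], "rot": [0, 0, 0]}]'

```text
time: 5.08
ee_pos: [0.5718, 0.1347, 0.1886]
eef_rot: [0.0, 0.986, 0.167, 0.001]
ft_force: [-1.0, -2.2, 5.5]
gripper_width: 0.0115
grip_force: 30.7
```

>>> move_arm --commands '[{"fingers": 1.0, "linear": [0, -0.1, 0], "rot": [0, 0, 0]}, {"fingers": 1.0, "linear": [0, -0.1, 0], "rot": [0, 0, 0]}, {"fingers": 1.0, "linear": [0, -0.1, 0], "rot": [0, 0, 0]}, {"fingers": 1.0, "linear": [0, 0, 0], "rot": [0, 0, 0]}]'

```text
time: 5.58
ee_pos: [0.5709, 0.1373, 0.1886]
eef_rot: [0.0, 0.986, 0.167, 0.001]
ft_force: [0.2, -1.7, 4.9]
gripper_width: 0.0113
grip_force: 30.7
```

>>> move_arm --commands '[{"fingers": 1.0, "linear": [0, -0.1, 0], "rot": [0, 0, 0]}, {"fingers": 1.0, "linear": [0, -0.1, 0], "rot": [0, 0, 0]}, {"fingers": 1.0, "linear": [0, -0.1, 0], "rot": [0, 0, 0]}, {"fingers": 1.0, "linear": [0, 0, 0], "rot": [0, 0, 0]}]'

```text
time: 6.08
ee_pos: [0.5701, 0.1395, 0.1886]
eef_rot: [0.001, 0.986, 0.167, 0.001]
ft_force: [-0.1, -5.2, 5.8]
gripper_width: 0.0111
grip_force: 30.7
```

>>> move_arm --commands '[{"fingers": 1.0, "linear": [0, -0.1, 0], "rot": [0, 0, 0]}, {"fingers": 1.0, "linear": [0, -0.1, 0], "rot": [0, 0, 0]}, {"fingers": 1.0, "linear": [0, 0, 0], "rot": [0, 0, 0]}]'

```text
time: 6.45
ee_pos: [0.57, 0.1398, 0.1886]
eef_rot: [0.003, 0.986, 0.167, 0.001]
ft_force: [2.6, -10.4, 5.4]
gripper_width: 0.0112
grip_force: 30.7
```

>>> move_arm --commands '[{"fingers": 1.0, "linear": [0, -0.05, 0], "rot": [0, 0, 0]}, {"fingers": 1.0, "linear": [0, 0, 0], "rot": [0, 0, 0]}, {"fingers": 6.5, "linear": [0, 0.1, 0], "rot": [0, 0, 0]}, {"fingers": 6.5, "linear": [0, 0, 0], "rot": [0, 0, 0]}, {"fingers": 6.5, "linear": [0, 0, 0], "rot": [0, 0, 0]}, {"fingers": 6.5, "linear": [0, 0, 0], "rot": [0, 0, 0]}, {"fingers": 6.5, "linear": [0, 0, 0], "rot": [0, 0, 0]}, {"fingers": 6.5, "linear": [0, 0, -3], "rot": [0, 0, 0]}, {"fingers": 6.5, "linear": [0, 0, -4], "rot": [0, 0, 0]}, {"fingers": 6.5, "linear": [0, 0, -3], "rot": [0, 0, 0]}, {"fingers": 6.5, "linear": [0, 0, 0], "rot": [0, 0, 0]}]'

```text
time: 7.82
ee_pos: [0.5701, 0.1422, 0.2905]
eef_rot: [-0.0, 0.986, 0.167, 0.003]
ft_force: [-0.2, -0.7, -0.8]
gripper_width: 0.0652
grip_force: 0.0
```

```bash
python3 - <<'E'
from h import *
plan(.6144,-.2455,.22,-3.8)
a,P,c=cam("wrist")
z=P[...,2]; hsv=cv2.cvtColor(a,cv2.COLOR_RGB2HSV)
g=(hsv[...,1]>140)&(hsv[...,0]<25)&(abs(z-.034)<.006)
for n,m in dict(fin=(z>.132)&(z<.15)&(a.max(-1)<90),tops=abs(z-.108)<.004,gauge=g).items():
    nl,L,st,_=cv2.connectedComponentsWithStats(m.astype(np.uint8))
    for i in range(1,nl):
        if st[i,4]>300:
            p=P[L==i]; print(n,st[i],[np.round(k,1) for k in cv2.minAreaRect((p[:,:2]*1000).astype(np.float32))],np.median(p[:,2]))
E
```

```text
t 7.825 pos [0.5701 0.1422 0.2905] yaw 19.2 F [-0.2 -0.7 -0.8] w 0.06515798339750661 0.0
rot first (deg) [-0.03 -0.34 23.  ] then shift cm [ 6.99 38.39  7.05]
fin [315 185  15  39 572] [array([570.8, 140.6]), array([29. , 10.8]), np.float64(19.3)] 0.13987619137855178
tops [ 139  165   82   59 4371] [array([529.4, 255.4]), array([52.5, 64.8]), np.float64(19.4)] 0.10806932789185031
tops [ 287  165   56   58 2540] [array([568.4, 146.2]), array([51.2, 48.1]), np.float64(19.2)] 0.10794766073025698
gauge [ 239  166   48   22 1032] [array([549.3, 200.3]), array([23.3, 51.7]), np.float64(19.5)] 0.03403559797811792
```

The receiver is shut: the block centres are 116.0 mm apart and 116.5 mm is expected. Next, the rack.

>>> move_arm --commands '[{"fingers": 6.5, "linear": [0, 0, 0], "rot": [0, -0.3, 7.6]}, {"fingers": 6.5, "linear": [0, 0, 0], "rot": [0, 0, 7.7]}, {"fingers": 6.5, "linear": [0, 0, 0], "rot": [0, 0, 7.7]}, {"fingers": 6.5, "linear": [0.6, 3.2, 0.3], "rot": [0, 0, 0]}, {"fingers": 6.5, "linear": [0.6, 3.2, 0.3], "rot": [0, 0, 0]}, {"fingers": 6.5, "linear": [0.6, 3.2, 0.3], "rot": [0, 0, 0]}, {"fingers": 6.5, "linear": [0.6, 3.2, 0.3], "rot": [0, 0, 0]}, {"fingers": 6.5, "linear": [0.6, 3.2, 0.3], "rot": [0, 0, 0]}, {"fingers": 6.5, "linear": [0.6, 3.2, 0.3], "rot": [0, 0, 0]}, {"fingers": 6.5, "linear": [0.6, 3.2, 0.3], "rot": [0, 0, 0]}, {"fingers": 6.5, "linear": [0.6, 3.2, 0.3], "rot": [0, 0, 0]}, {"fingers": 6.5, "linear": [0.6, 3.2, 0.3], "rot": [0, 0, 0]}, {"fingers": 6.5, "linear": [0.6, 3.2, 0.3], "rot": [0, 0, 0]}, {"fingers": 6.5, "linear": [0.6, 3.2, 0.3], "rot": [0, 0, 0]}, {"fingers": 6.5, "linear": [0.4, 3.2, 0.3], "rot": [0, 0, 0]}, {"fingers": 6.5, "linear": [0, 0, 0], "rot": [0, 0, 0]}]'

```text
time: 9.88
ee_pos: [0.6124, -0.2477, 0.2496]
eef_rot: [0.0, 0.999, -0.035, -0.004]
ft_force: [-0.4, 0.9, -0.2]
gripper_width: 0.065
grip_force: 0.0
```

```bash
python3 - <<'E'
from h import *
plan(.6144,-.2455,.100,-3.8)
a,P,c=cam("wrist"); save("w2.png",a)
z=P[...,2]
for n,m in dict(cell=(abs(z-.056)<.006)&(a.min(-1)>90),rack=(abs(z-.016)<.003)&(a.max(-1)<80)).items():
    nl,L,st,_=cv2.connectedComponentsWithStats(m.astype(np.uint8))
    for i in range(1,nl):
        if st[i,4]>80:
            p=P[L==i]; print(n,st[i],[np.round(k,1) for k in cv2.minAreaRect((p[:,:2]*1000).astype(np.float32))],np.median(p[:,2]))
E
```

```text
t 9.875 pos [ 0.6124 -0.2477  0.2496] yaw -3.96 F [-0.4  0.9 -0.2] w 0.06498294847729268 0.0
rot first (deg) [ 0.04  0.5  -0.16] then shift cm [ 0.18 -0.23 14.96]
cell [459 130  49  67 486] [array([ 628.4, -385.4]), array([22.6, 60.7]), np.float64(67.6)] 0.056620215936333734
cell [308 162  21  47 417] [array([ 614.3, -246.5]), array([17.8, 42.2]), np.float64(86.5)] 0.05585256509751105
cell [310 234  19  21 249] [array([ 556.5, -243.5]), array([17.1, 18.6]), np.float64(86.0)] 0.05574621883135317
cell [311 283  18  28 290] [array([ 499., -240.]), array([17.1, 28.8]), np.float64(86.3)] 0.05557343439204851
rack [ 298  145   42  156 3121] [array([ 556.6, -243.7]), array([ 41.2, 177.9]), np.float64(86.7)] 0.016056193583088324
```

View pics/w2.png

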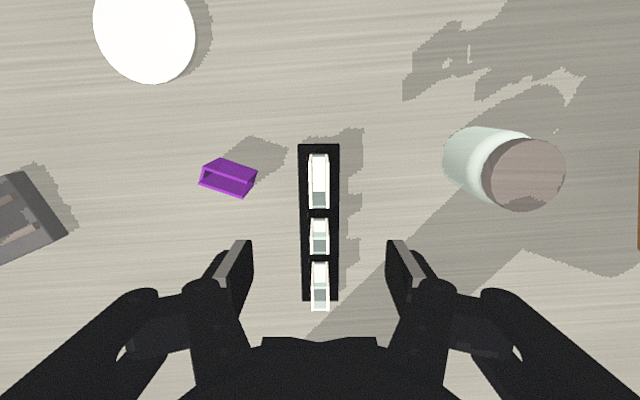

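The long cell is at the top of the rack at (319,182), with the purple look-alike at (228,178) and the jar at (525,175), both clear of the fingers. Cell centre: (614.3, -246.4). I'll descend and grip.

>>> move_arm --commands '[{"fingers": 6.5, "linear": [0, 0, 0], "rot": [0, 0.5, -0.3]}, {"fingers": 6.5, "linear": [0.2, -0.13, 3], "rot": [0, 0, 0]}, {"fingers": 6.5, "linear": [0, 0, 3], "rot": [0, 0, 0]}, {"fingers": 6.5, "linear": [0, 0, 3], "rot": [0, 0, 0]}, {"fingers": 6.5, "linear": [0, 0, 2.5], "rot": [0, 0, 0]}, {"fingers": 6.5, "linear": [0, 0, 2], "rot": [0, 0, 0]}, {"fingers": 6.5, "linear": [0, 0, 1], "rot": [0, 0, 0]}, {"fingers": 6.5, "linear": [0, 0, 0.5], "rot": [0, 0, 0]}, {"fingers": 6.5, "linear": [0, 0, 0], "rot": [0, 0, 0]}, {"fingers": 6.5, "linear": [0, 0, 0], "rot": [0, 0, 0]}]'

```text
time: 11.18
ee_pos: [0.6163, -0.2452, 0.1031]
eef_rot: [0.001, 1.0, -0.031, 0.003]
ft_force: [-0.3, 0.4, 0.4]
gripper_width: 0.0647
grip_force: 0.0
```

```bash
python3 - <<'E'
from h import *
plan(.6143,-.2464,.099,-3.6)
E
```

```text
t 11.175 pos [ 0.6163 -0.2452  0.1031] yaw -3.5 F [-0.3  0.4  0.4] w 0.0647361282319612 0.0
rot first (deg) [ 0.13 -0.31  0.1 ] then shift cm [-0.2   0.13  0.41]
```

>>> move_arm --commands '[{"fingers": 6.5, "linear": [0, 0, 0], "rot": [0.1, -0.3, 0.1]}, {"fingers": 6.5, "linear": [-0.2, 0.13, 0.4], "rot": [0, 0, 0]}, {"fingers": 1.5, "linear": [0, 0, 0], "rot": [0, 0, 0]}, {"fingers": 1.5, "linear": [0, 0, 0], "rot": [0, 0, 0]}, {"fingers": 1.5, "linear": [0, 0, 0], "rot": [0, 0, 0]}, {"fingers": 1.5, "linear": [0, 0, 0], "rot": [0, 0, 0]}, {"fingers": 1.5, "linear": [0, 0, 0], "rot": [0, 0, 0]}, {"fingers": 1.5, "linear": [0, 0, 0], "rot": [0, 0, 0]}, {"fingers": 1.5, "linear": [0, 0, 0], "rot": [0, 0, 0]}]' --force 25

```text
time: 12.3
ee_pos: [0.6139, -0.2463, 0.0983]
eef_rot: [0.0, 1.0, -0.031, -0.001]
ft_force: [0.1, -1.2, -0.3]
gripper_width: 0.0174
grip_force: 31.4
```

>>> move_arm --commands '[{"fingers": 1.5, "linear": [0, 0, -0.5], "rot": [0, 0, 0]}, {"fingers": 1.5, "linear": [0, 0, -1], "rot": [0, 0, 0]}, {"fingers": 1.5, "linear": [0, 0, -1.5], "rot": [0, 0, 0]}, {"fingers": 1.5, "linear": [0, 0, -2], "rot": [0, 0, 0]}, {"fingers": 1.5, "linear": [0, 0, -2.5], "rot": [0, 0, 0]}, {"fingers": 1.5, "linear": [0, 0, -2.5], "rot": [0, 0, 0]}, {"fingers": 1.5, "linear": [0, 0, -2.5], "rot": [0, 0, 0]}, {"fingers": 1.5, "linear": [0, 0, -2], "rot": [0, 0, 0]}, {"fingers": 1.5, "linear": [0, 0, -1.5], "rot": [0, 0, 0]}, {"fingers": 1.5, "linear": [0, 0, -1], "rot": [0, 0, 0]}, {"fingers": 1.5, "linear": [0, 0, 0], "rot": [0, 0, 0]}]'

```text
time: 13.68
ee_pos: [0.6142, -0.2463, 0.269]
eef_rot: [0.0, 1.0, -0.031, -0.0]
ft_force: [0.4, -0.3, -0.1]
gripper_width: 0.0177
grip_force: 31.4
```

```bash
python3 - <<'E'
from h import *
plan(.5503,.1968,.27,109.3)
E
```

```text
t 13.675 pos [ 0.6142 -0.2463  0.269 ] yaw -3.6 F [ 0.4 -0.3 -0.1] w 0.017729351159410454 31.386285424232483
rot first (deg) [ 1.000e-02  3.000e-02 -1.129e+02] then shift cm [43.94  8.61 -0.1 ]
```

>>> move_arm --commands '[{"fingers": 1.5, "linear": [0, 0, 0], "rot": [0, 0, -9.4]}, {"fingers": 1.5, "linear": [0, 0, 0], "rot": [0, 0, -9.4]}, {"fingers": 1.5, "linear": [0, 0, 0], "rot": [0, 0, -9.4]}, {"fingers": 1.5, "linear": [0, 0, 0], "rot": [0, 0, -9.4]}, {"fingers": 1.5, "linear": [0, 0, 0], "rot": [0, 0, -9.4]}, {"fingers": 1.5, "linear": [0, 0, 0], "rot": [0, 0, -9.4]}, {"fingers": 1.5, "linear": [0, 0, 0], "rot": [0, 0, -9.4]}, {"fingers": 1.5, "linear": [0, 0, 0], "rot": [0, 0, -9.4]}, {"fingers": 1.5, "linear": [0, 0, 0], "rot": [0, 0, -9.4]}, {"fingers": 1.5, "linear": [0, 0, 0], "rot": [0, 0, -9.4]}, {"fingers": 1.5, "linear": [0, 0, 0], "rot": [0, 0, -9.4]}, {"fingers": 1.5, "linear": [0, 0, 0], "rot": [0, 0, -9.4]}, {"fingers": 1.5, "linear": [0, 0, 0], "rot": [0, 0, 0]}]'

```text
time: 15.3
ee_pos: [0.6138, -0.2461, 0.2672]
eef_rot: [-0.002, 0.58, 0.815, -0.001]
ft_force: [-0.3, -1.0, -0.4]
gripper_width: 0.0171
grip_force: 31.4
```

>>> move_arm --commands '[{"fingers": 1.5, "linear": [1.5, 0.3, 0], "rot": [0, 0, 0]}, {"fingers": 1.5, "linear": [2.5, 0.5, 0], "rot": [0, 0, 0]}, {"fingers": 1.5, "linear": [3, 0.6, 0], "rot": [0, 0, 0]}, {"fingers": 1.5, "linear": [3, 0.6, 0], "rot": [0, 0, 0]}, {"fingers": 1.5, "linear": [3, 0.6, 0], "rot": [0, 0, 0]}, {"fingers": 1.5, "linear": [3, 0.6, 0], "rot": [0, 0, 0]}, {"fingers": 1.5, "linear": [3, 0.6, 0], "rot": [0, 0, 0]}, {"fingers": 1.5, "linear": [3, 0.6, 0], "rot": [0, 0, 0]}, {"fingers": 1.5, "linear": [3, 0.6, 0], "rot": [0, 0, 0]}, {"fingers": 1.5, "linear": [3, 0.6, 0], "rot": [0, 0, 0]}, {"fingers": 1.5, "linear": [3, 0.6, 0], "rot": [0, 0, 0]}, {"fingers": 1.5, "linear": [3, 0.6, 0], "rot": [0, 0, 0]}, {"fingers": 1.5, "linear": [3, 0.6, 0], "rot": [0, 0, 0]}, {"fingers": 1.5, "linear": [3, 0.6, 0], "rot": [0, 0, 0]}, {"fingers": 1.5, "linear": [2.5, 0.5, 0], "rot": [0, 0, 0]}, {"fingers": 1.5, "linear": [1.4, 0.2, 0], "rot": [0, 0, 0]}, {"fingers": 1.5, "linear": [0, 0, 0], "rot": [0, 0, 0]}, {"fingers": 1.5, "linear": [0, 0, 0], "rot": [0, 0, 0]}]'

```text
time: 17.55
ee_pos: [0.5517, 0.1965, 0.2684]
eef_rot: [-0.0, 0.579, 0.815, -0.001]
ft_force: [-0.2, -0.4, -1.1]
gripper_width: 0.0174
grip_force: 31.4
```

```bash
python3 - <<'E'
from h import *
plan(.5503,.1968,.1523,109.3)
a,P,c=cam("scene"); save("s3.png",cv2.resize(a[120:320,360:560],(560,560),interpolation=2)); np.savez("3.npz",a=a,P=P)
E
```

```text
t 17.55 pos [0.5517 0.1965 0.2684] yaw 109.18 F [-0.2 -0.4 -1.1] w 0.01744737907661722 31.363500952720642
rot first (deg) [-0.08 -0.   -0.12] then shift cm [ 0.08 -0.12 11.61]
```

View pics/s3.png

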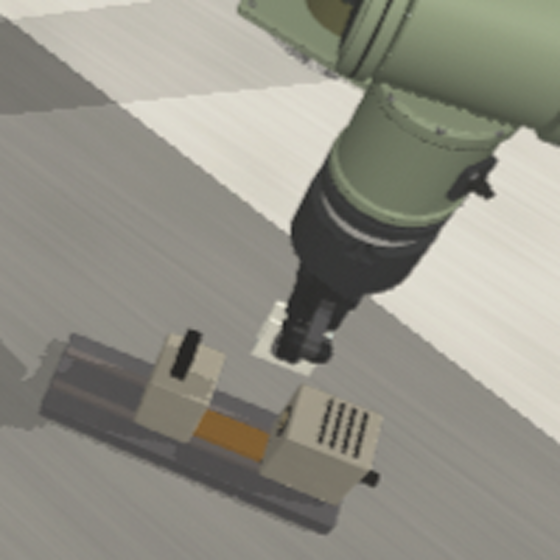

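The crop shows the cell held upright at about (285,335), the bar snug between the blocks at (232,435), and everything clear. I'll check the cell's height in the hand from the depth map.

```bash
python3 - <<'E'
from h import *
D=np.load("3.npz");a,P=D["a"],D["P"]
m=np.zeros((400,640),bool); m[222:256,445:485]=1
m&=(a.min(-1)>110)&(P[...,2]>.15)&(P[...,2]<.26)
p=P[m]; fy=np.array([-.331,.9436]); fx=np.array([.9436,.331])
d=p[:,:2]-[.5517,.1965]
print(len(p),np.round(np.percentile(p[:,2],[1,5,50,95,99]),4),np.round(np.percentile(d@fy,[1,5,95,99]),4),np.round(np.percentile(d@fx,[1,5,50,95,99]),4))
print(.2684-.0983+.006, "expected bottom")
E
```

```text
183 [0.1755 0.1773 0.1973 0.226  0.2335] [-0.0184 -0.0183  0.021   0.0223] [-0.0087 -0.0075  0.0084  0.0101  0.017 ]
0.17610000000000003 expected bottom
```

>>> move_arm --commands '[{"fingers": 1.5, "linear": [0.1, -0.1, 1.0], "rot": [0, 0, -0.1]}, {"fingers": 1.5, "linear": [0, 0, 1.5], "rot": [0, 0, 0]}, {"fingers": 1.5, "linear": [0, 0, 0.5], "rot": [0, 0, 0]}, {"fingers": 1.5, "linear": [0, 0, 0], "rot": [0, 0, 0]}]'

```text
time: 18.1
ee_pos: [0.5504, 0.1973, 0.2375]
eef_rot: [-0.001, 0.579, 0.816, -0.001]
ft_force: [-0.3, -0.2, -0.3]
gripper_width: 0.0173
grip_force: 31.4
```

>>> move_arm --commands '[{"fingers": 1.5, "linear": [-0.15, 0, 1.0], "rot": [0, 0, 0]}, {"fingers": 1.5, "linear": [0, 0, 1.5], "rot": [0, 0, 0]}, {"fingers": 1.5, "linear": [0, 0, 1.5], "rot": [0, 0, 0]}, {"fingers": 1.5, "linear": [0, 0, 1.5], "rot": [0, 0, 0]}, {"fingers": 1.5, "linear": [0, 0, 1.2], "rot": [0, 0, 0]}, {"fingers": 1.5, "linear": [0, 0, 1], "rot": [0, 0, 0]}, {"fingers": 1.5, "linear": [0, 0, 0.6], "rot": [0, 0, 0]}, {"fingers": 1.5, "linear": [0, 0, 0.2], "rot": [0, 0, 0]}, {"fingers": 1.5, "linear": [0, 0, 0], "rot": [0, 0, 0]}, {"fingers": 1.5, "linear": [0, 0, 0], "rot": [0, 0, 0]}, {"fingers": 1.5, "linear": [0, 0, 0], "rot": [0, 0, 0]}]'

```text
time: 19.48
ee_pos: [0.5511, 0.1962, 0.1537]
eef_rot: [-0.0, 0.579, 0.816, -0.0]
ft_force: [-0.6, -1.1, -0.6]
gripper_width: 0.0177
grip_force: 31.4
```

```bash
python3 - <<'E'
from h import *
plan(.5506,.196,.1523,109.3)
a,P,c=cam("scene"); save("s4.png",cv2.resize(a[200:320,370:510],(700,600),interpolation=2))
E
```

```text
t 19.475 pos [0.5511 0.1962 0.1537] yaw 109.3 F [-0.6 -1.1 -0.6] w 0.01768822395423744 31.363788843154907
rot first (deg) [-0.03 -0.03 -0.  ] then shift cm [ 0.   -0.05  0.14]
```

View pics/s4.png

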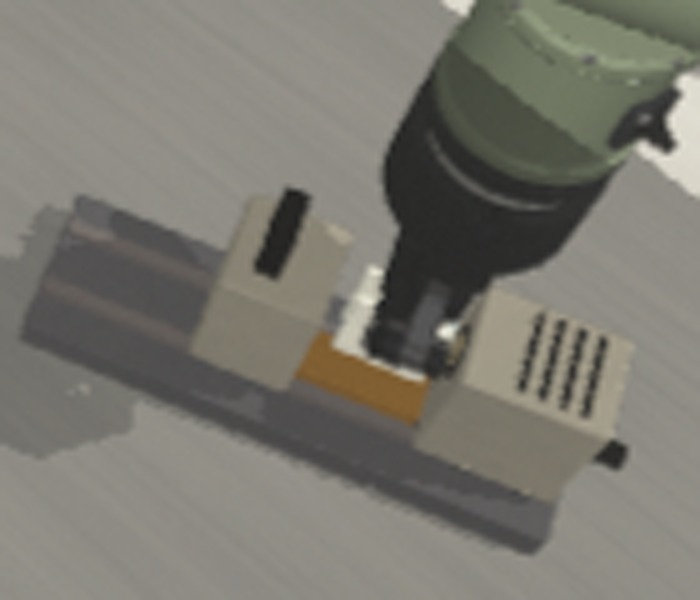

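The cell hangs at (390,330) between receiver and lamp, with clear space on both sides. The bar at (365,375) is snug, and the force reading is near zero. Errors are within about 1.5 mm, so I'm handing in.

```bash
python3 -c "
from station import manip
print(manip.close_job())"
```

```text
the job is handed in; nothing more can be done
None
```

I handed the job in with the receiver shut on the gauge bar and the long cell held upright in the light path, about 1.5 mm from centre by my measurements; no verdict came back.

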